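# Arm the lamp supply at its guarded switch

### The arm

A 7-joint arm with a two-finger parallel gripper is mounted at the origin on the work surface. World frame = base frame: x ahead of the robot, y to its left, z up, the work surface at z = 0. Lengths are in m, angles in rad, forces in N, time in s.
With the tool pointing down it reaches from about 0.4 to 0.85 m from the base axis. Payload 10.4 kg.
Tool frame: the origin (TCP) lies on the mounting face of the last link; the fingertips stand r.tips_ahead ahead of it and the grasp point (between the pads) lies 164 mm ahead of it (r.tips_ahead is the distance from the TCP to the fingertips, in m); z points along the fingers, y is the line along which they close (so a half turn about z gives the same grasp; the last joint's range is limited). The gripper opens to 87 mm and grips with 3 to 60 N. Pads are 19 mm wide; open, the fingers measure 117 mm over their backs; the gripper's body (75 mm by 190 mm) begins 51 mm behind the grasp point.
Start: joints at [-1.315, 0.332, -0.065, 1.46, 0.022, 1.35, -0.088], TCP at [0.172, 0.601, 0.405] pointing down, gripper open.
Joint ranges: [-2.6, 2.6], [-0.5, 2.12], [-1.47, 1.34], [0.16, 2.42], [-1.27, 4.41], [0.06, 2.06], [-2.6, 2.6]. Speed limits (rad/s): [2.22, 2.22, 2.79, 2.79, 3.14, 3.14, 3.14].

### API

Orientations are given as a unit quaternion [x, y, z, w].
In Python, from bench import telemetry, imaging, job, r gives the robot as it stands.
- The arm moves only by the tool move_arm, never from a script. Its argument "steps" is a list of rows, each an object of numbers: "dx", "dy", "dz": the shift along the tool's x, y, z in cm; "spin": the turn about the tool's z in rad. In form: [{"dx": .., "dy": .., "dz": .., "spin": ..}, ...]. A call has 1 to 12 rows; each row shifts and turns the commanded pose from where the row before left it, along the tool's axes as they then stand; what a row does not reach is not made up. A row lasts 1/10 s, in which the tool goes at most 50 mm and 8.59 degrees, less where a joint would pass 70% of its speed; a pose out of reach is approached as far as the arm can. A call with a gripper value outside its range is refused whole. "claw" is the finger opening in cm, from 0 to 8.7, set as the call begins (left out, the last holds). The fingers move at their own pace and stop on an object; "squeeze" is the grip in N (left out, the last holds). Time passes only in rows, so rows that do not move let the fingers close. It gives the time, the measured TCP pose, the force, the opening and the grip force at its end, in the units of the state.
- telemetry.read_state(): the state, without advancing time (a new reading comes with each control period).
- imaging.camera(name): name is "scene" or "top" or "wrist"; returns a dict with "img" (420x560x3 uint8, red, green, blue), "camera_matrix" (3x3 intrinsics, pixels), "D" ([k1, k2, p1, p2, k3] as OpenCV has them; the pictures are not rectified), "R" (3x3) and "t" (3): a world point X has camera coordinates R X + t. Camera axes: x right, y down, z forward; pixel columns grow to the right and rows downward; lengths in m; the calibration is good to about 2 mm. A picture is of the moment at which its call begins. There is no depth.
- job.close_job(): hands the job in; it is judged then, once.
The state is a dict: "time": time; "joint_positions": joint angles; "joint_vel": joint speeds; "joint_torque": joint torques, N m; "ee_pos": TCP position; "eef_rot": TCP orientation; "ft_force": force on the tool from outside, world axes, zero at the start; "torque": the same for the moment, N m; "width": finger opening in m; "grip_force": force on a finger pad.
Only numpy, scipy, OpenCV 4.12 (cv2) and the standard library are available. Lean on these libraries where they do the work, as an engineer would, in place of code of your own. Each camera call takes 0.05 s, during which the arm holds its last target. There are 200 camera calls.

### The job

Switch on the microscope's lamp supply: with a fingertip lift the grey hinged guard on top of it all the way back, so that it stays open by itself, flip the toggle beneath it fully over to the back, then tip the guard forward and let it drop shut over the toggle. Push lightly with the fingers and pinch or pick up nothing; leave the bare toggle beside it as it is, and do not disturb the things standing around.

Things in the scene. Friction and masses are not known exactly. Their poses are not given: they have to be found in the camera images.
- supply: Lamp power supply: cream steel box fixed to the black bench, 200 (x) by 220 (y) by 70 mm high. Origin: centre of its underside. x axis from its front face (x = -100, nearest the robot) to its back, y to the left seen from the robot, z up; turned by up to 0.3 rad. Two toggles stand on top along the front edge: one at y = +35 under the grey guard, one bare at y = -65.
- guard (a joint): Angle (rad) of the grey plastic guard about its rear edge, parallel to the supply's y axis: 0 = shut, 1.9 = its stop, leaning back. Opening lifts the front end up and swings it back, away from the robot. About 60 g, free-swinging, lightly damped: let go below about 1.2 rad it falls shut, beyond that it falls back against its stop and stays open.
- guard_hinge (a point): Middle of the guard's hinge line, at (-30, 35, 84) mm in the supply's frame, 14 mm above the box's top. Its axes turn with the guard; at 0 they are the supply's axes. Two small steel lugs, 20 mm high, stand at either side of the hinge, 26 mm from this point.
- guard_roof (a point): Middle of the upper face of the guard's flat roof, at (-41, 0, 28) mm from the hinge in the guard's axes. The guard is a cover with 3 mm walls, 46 mm wide (y), closed at front and sides; shut, its roof is 42 mm above the box's top and reaches from 4 mm behind the hinge to 86 mm in front; the front wall is 64 mm in front of the hinge, so the last 22 mm of roof is a free lip.
- guard_lip (a point): Middle of the lower front edge of the guard's lip, at (-86, 0, 25) mm from the hinge in the guard's axes; shut, it overhangs the front edge of the box by 16 mm, 109 mm above the bench, with free space below and in front. Moves with the guard; fully open it stands about 51 mm behind the hinge and 73 mm above it.
- toggle (a joint): Angle (rad) of the steel toggle under the guard: 0 = off, leaning 0.4 rad towards the front of the supply; 0.8 = on, leaning 0.4 rad to the back, towards the guard's hinge. Stays where it is left; moves with about 1 to 2 N at the tip.
- toggle_tip (a point): Centre of the 11 mm ball at the tip of the toggle under the guard. The stem is 7 mm thick; the ball's centre is 26 mm from the toggle's pivot, which is at (-64, 35, 73) mm in the supply's frame. The guard hides it when shut.
- bare_tip (a point): Centre of the 11 mm ball at the tip of the bare toggle, 100 mm to the right of the guarded one (pivot at (-64, -65, 73) mm in the supply's frame), same shape, no guard; it may stand at any angle. To be left as it is.
- dish: Clear round covered culture dish, 90 mm across, 16 mm high, loose. Origin: centre of the underside. It only stands by: leave it alone.
- objective_a: Pale metal microscope objective, 34 mm across, 48 mm high, standing loose near the front right of the supply. Origin: centre of the underside. It only stands by: leave it alone.
- objective_b: Dark metal microscope objective, 34 mm across, 48 mm high, standing loose. Origin: centre of the underside. It only stands by: leave it alone.
- vial: Amber glass jar with black cap, 38 mm across, 75 mm high, loose. Origin: centre of the underside. It only stands by: leave it alone.
- slide_box: Flat slide box, grey with white lid, 86 x 101 x 34 mm, loose. Origin: centre of the underside. It only stands by: leave it alone.
- lens_cap: Black disc, 44 mm across, 12 mm high, lying loose on the supply's top at its rear right. Origin: centre of the underside. It only stands by: leave it alone.
- driver: Screwdriver, 150 mm long, lying loose on the bench. Origin: underside. It only stands by: leave it alone.

How it is judged:
On the way, in this order (a step that is already met when the one before it is completed fails the run):
1. the guard is lifted right back, beyond 1.6 rad, with the toggle still off (value of joint guard above 1.6 rad and value of joint toggle below 0.3 rad), for 0.2 s.
2. the toggle is flipped to the back (beyond 0.68 rad) while the guard is open (value of joint toggle above 0.68 rad and value of joint guard above 1.3 rad), for 0.2 s.
3. the guard has dropped shut (below 0.06 rad) over the switched toggle (value of joint guard below 0.06 rad and value of joint toggle above 0.68 rad), for 0.2 s.
At the end, for the whole second after the job is handed in: The guard is shut (below 0.06 rad of 1.9) and at rest, the toggle beneath it is on (beyond 0.68 of 0.8 rad), the bare toggle's tip is within 5 mm and every loose thing within 25 mm of where it was (all of step 3 and velocity of joint guard below 0.1 rad/s and distance of bare_tip from where it was at the start of the episode below 0.005 m and distance of each of dish, objective_a, objective_b, vial, slide_box, lens_cap, driver from where it was at the start of the episode below 0.025 m); the robot touches nothing.
It fails at once if the bare toggle is moved (its tip by more than 5 mm) (distance of bare_tip from where it was at the start of the episode above 0.005 m).
It fails at once if the guard is pinched or pushed hard (more than 35 N between fingers and guard) (contact force between the fingers and guard above 35 N).
It fails at once if the toggle is pinched or pushed hard (more than 35 N between fingers and toggle) (contact force between the fingers and toggle above 35 N).
It fails at once if a loose thing is lifted, carried or pushed more than 25 mm from its place (distance of any of dish, objective_a, objective_b, vial, slide_box, lens_cap, driver from where it was at the start of the episode above 0.025 m).
It also fails if it takes over 54 s, if anything falls off the work surface, if the arm or the gripper's body presses on something with over 40 N, if the wrist force passes 120 N, or if a joint passes its speed limit or range.

## Working session

There is one attempt and no reset: what is moved stays moved. The work goes in short steps, Python scripts to look and compute and a tool call to move; the robot and the scene stay as the last step left them, time stands still between calls to the robot, and variables do not carry over. Pictures are saved under pics/ and viewed, at most 10 in all, crops included, and the job is handed in when it is done.

Besides the shell and the picture viewer there is one more tool, called after "Emit:" by a JSON object that holds its "fn" and its "kwargs", one argument or row to a line. move_arm: Moves the arm, as the interface text tells. Its arguments: {"type":"object","properties":{"steps":{"type":"array","items":{"type":"object","properties":{"dx":{"type":"number"},"dy":{"type":"number"},"dz":{"type":"number"},"spin":{"type":"number"}}}},"claw":{"type":"number"},"squeeze":{"type":"number"}},"required":["steps"]}

```bash
mkdir -p pics; python3 - <<'E'
from bench import telemetry, imaging, job, r
import cv2,numpy as np,pickle
s=telemetry.read_state();print({k:np.round(v,3) for k,v in s.items()},r.tips_ahead)
c={n:imaging.camera(n) for n in("scene","top")}
pickle.dump(c,open('c0.pkl','wb'))
for n in c:
  cv2.imwrite(f'pics/{n}0.png',c[n]["img"][:,:,::-1]); print(n,c[n]["camera_matrix"].round(0).tolist(),np.round(c[n]["D"],3),(-c[n]["R"].T@c[n]["t"]).round(3))
E
```

```text
{'time': np.float64(0.0), 'joint_positions': array([-1.315,  0.333, -0.065,  1.461,  0.022,  1.35 , -0.089]), 'joint_vel': array([ 0.   , -0.001,  0.   , -0.002, -0.001,  0.   ,  0.   ]), 'joint_torque': array([-1.0000e-03, -6.2327e+01,  2.4000e-02, -3.8988e+01, -6.1000e-02,
        4.0000e-02,  0.0000e+00]), 'ee_pos': array([0.172, 0.601, 0.404]), 'eef_rot': array([ 0.139,  0.99 , -0.001, -0.   ]), 'ft_force': array([-0.879,  0.326, -0.833]), 'torque': array([ 0.009, -0.046,  0.045]), 'grip_force': np.float64(0.0), 'width': np.float64(0.087)} 0.1822
scene [[471.0, 0.0, 281.0], [0.0, 471.0, 206.0], [0.0, 0.0, 1.0]] [0.016 0.    0.    0.    0.   ] [ 1.014 -0.162  0.966]
top [[489.0, 0.0, 282.0], [0.0, 489.0, 212.0], [0.0, 0.0, 1.0]] [-0.075  0.     0.     0.     0.   ] [0.403 0.054 1.181]
```

View pics/scene0.png

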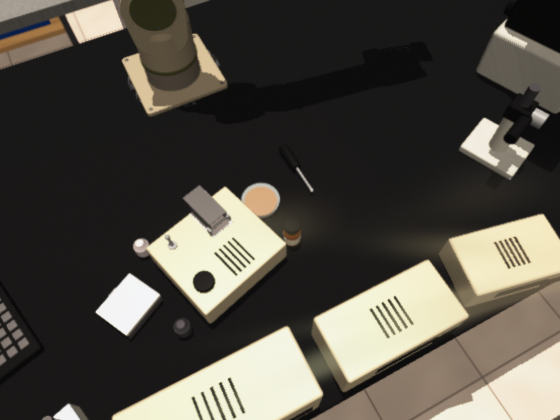

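View pics/top0.png

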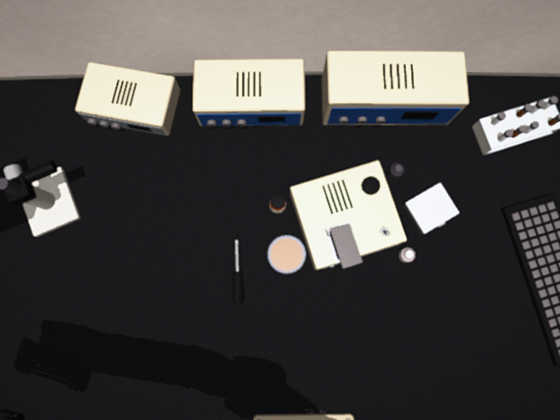

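The scene view shows the guard at about (207,205) on the supply. The top view shows the supply centred at about (348,215), the guard at (345,245), the dish at (287,254) and objective_a at (407,256).

```bash
cat > h.py <<'E'
import cv2,numpy as np
def ray(c,uv,z):
    p=cv2.undistortPoints(np.array(uv,float).reshape(-1,1,2),c["camera_matrix"],np.array(c["D"],float)).reshape(-1,2)
    d=np.c_[p,np.ones(len(p))]@c["R"]; o=-c["R"].T@c["t"]
    return o+d*((z-o[2])/d[:,2])[:,None]
def proj(c,X):
    return cv2.projectPoints(np.array(X,float).reshape(-1,1,3),cv2.Rodrigues(c["R"])[0],np.array(c["t"],float),c["camera_matrix"],np.array(c["D"],float))[0].reshape(-1,2)
E
python3 - <<'E'
import pickle,cv2,numpy as np
from h import *
cs=pickle.load(open('c0.pkl','rb'))
for n,(u,v) in {"top":(348,215),"scene":(190,240)}.items():
  c=cs[n]; im=c["img"]
  m=(im.min(2)>60).astype(np.uint8)
  m=((im[:,:,0]>150)&(im[:,:,2]>90)).astype(np.uint8)
  m=cv2.morphologyEx(m,cv2.MORPH_CLOSE,np.ones((3,3)))
  k,l,st,ce=cv2.connectedComponentsWithStats(m)
  ids=[i for i in range(1,k) if st[i,4]>2000 and abs(ce[i]-[u,v]).max()<45]
  for i in ids:
    cn=max(cv2.findContours((l==i).astype(np.uint8),0,2)[0],key=cv2.contourArea)
    h=cv2.convexHull(cn); a=cv2.approxPolyDP(h,4,True).reshape(-1,2)
    print(n,st[i],a.tolist()); print(ray(c,a,.07).round(4).tolist())
    b=cv2.boxPoints(cv2.minAreaRect(h)); print('rect',ray(c,b,.07).round(4)[:,:2].tolist())
  x0,y0,x1,y1=(270,140,450,290) if n=="top" else (90,160,320,340)
  cv2.imwrite(f'pics/{n}1.png',cv2.resize(im[y0:y1,x0:x1,::-1],None,fx=600/(y1-y0)*.99,fy=600/(y1-y0)*.99,interpolation=2))
E
```

```text
top [ 290  160  117  109 7968] [[377, 160], [405, 241], [350, 265], [316, 268], [290, 188]]
[[0.7002, -0.1799, 0.07], [0.5086, -0.2365, 0.07], [0.4555, -0.108, 0.07], [0.4497, -0.0307, 0.07], [0.6349, 0.0256, 0.07]]
rect [[0.6379, 0.0274], [0.7062, -0.1876], [0.4966, -0.2443], [0.4331, -0.0342]]
scene [ 134  183  152  132 9144] [[278, 194], [284, 246], [207, 314], [134, 249], [136, 240], [224, 187], [261, 183]]
[[0.5249, 0.0631, 0.07], [0.6436, 0.0174, 0.07], [0.7036, -0.1809, 0.07], [0.506, -0.2637, 0.07], [0.4879, -0.2534, 0.07], [0.4528, -0.0361, 0.07], [0.4815, 0.0422, 0.07]]
rect [[0.4935, -0.2674], [0.3722, 0.0388], [0.6237, 0.0834], [0.7099, -0.2018]]
```

View pics/top1.png

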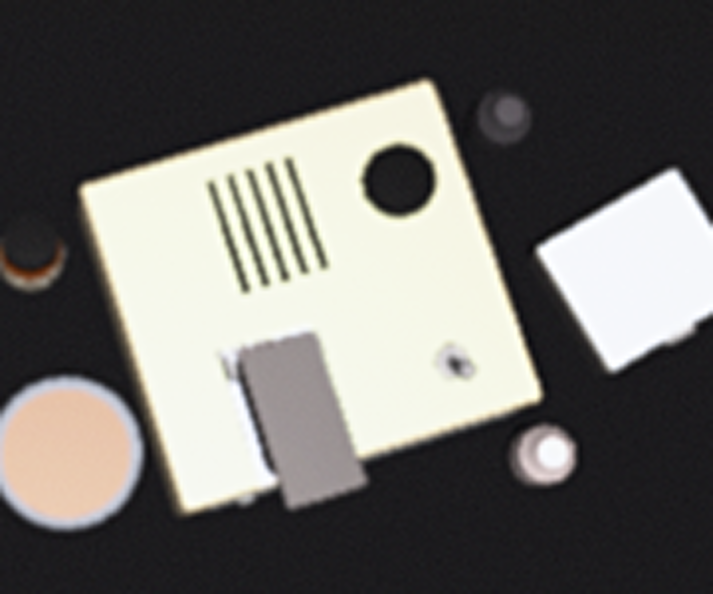

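```bash
python3 - <<'E'
import pickle
from h import *
from scipy.optimize import least_squares
c=pickle.load(open('c0.pkl','rb'))["top"]
box=np.array([[80,186],[431,80],[542,398],[182,516]])/3.96+[270,140]
roof=np.array([[240,349],[316,332],[367,483],[292,509]])/3.96+[270,140]
tip=np.array([[457,360]])/3.96+[270,140]
O=[[.1,.11,.07],[.1,-.11,.07],[-.1,-.11,.07],[-.1,.11,.07],[-.026,.058,.112],[-.026,.012,.112],[-.116,.012,.112],[-.116,.058,.112]]
O=np.array(O)
def W(p,P):
  a=p[2];R=np.array([[np.cos(a),-np.sin(a),0],[np.sin(a),np.cos(a),0],[0,0,1]]);return P@R.T+[p[0],p[1],0]
f=least_squares(lambda p:(proj(c,W(p,O))-np.r_[box,roof]).ravel(),[.57,-.1,.29])
print(f.x,f.fun.reshape(-1,2).round(1).tolist())
print('tip',ray(c,tip,.09),'barepivot',W(f.x,np.array([[-.064,-.065,.073]])))
for k,P in dict(lip=[-.116,.035,.109],hinge=[-.03,.035,.084],pivot=[-.064,.035,.073],tipoff=[-.064-.0101,.035,.097],bare=[-.064,-.065,.073]).items(): print(k,W(f.x,np.array([P])).round(4))
for k,uv,z in [('objA',[550/3.96+270,452/3.96+140],.048),('dishC',[66/3.96+270,452/3.96+140],.016)]: print(k,ray(c,[uv],z).round(3))
E
```

```text
[ 0.57360606 -0.10836515  0.29199386] [[-0.3, -0.2], [0.3, -0.6], [0.7, 0.1], [0.6, -0.7], [-0.5, 1.4], [-0.0, -0.5], [0.2, 0.3], [-0.8, 0.1]]
tip [[ 0.53005243 -0.1877235   0.09      ]] barepivot [[ 0.53102611 -0.189037    0.073     ]]
lip [[ 0.4524 -0.1082  0.109 ]]
hinge [[ 0.5348 -0.0835  0.084 ]]
pivot [[ 0.5022 -0.0933  0.073 ]]
tipoff [[ 0.4926 -0.0962  0.097 ]]
bare [[ 0.531 -0.189  0.073]]
objA [[ 0.48  -0.25   0.048]]
dishC [[0.486 0.034 0.016]]
```

Emit:
{"fn": "move_arm", "kwargs": {
  "steps": [
    {"spin": -0.143},
    {"spin": -0.143},
    {"spin": -0.143},
    {"spin": -0.142},
    {"dx": -2, "dy": -3.5},
    {"dx": -2, "dy": -3.5},
    {"dx": -2, "dy": -3.5},
    {"dx": -2, "dy": -3.5},
    {"dx": -2, "dy": -3.5},
    {"dx": -2, "dy": -3.5},
    {"dx": -2, "dy": -3.5},
    {"dx": -2, "dy": -3.5}
  ],
  "claw": 0
}}

```text
$.steps[0]: bad value
```

```bash
cat > st.py <<'E'
from bench import telemetry,r
import numpy as np
from scipy.spatial.transform import Rotation as T
def show():
    s=telemetry.read_state(); a=.292; p=s["ee_pos"]-[.5736,-.1084,0]
    R=T.from_euler('z',a).as_matrix()
    t=T.from_quat(s["eef_rot"]).as_matrix()
    q=R.T@(p-[0,0,r.tips_ahead])
    print('t',round(float(s["time"]),2),'tip in supply mm',(q*1000).round(1),'yaw err',round(float(np.arctan2(*(R.T@t[:,1])[:2])),3),'F',(R.T@s["ft_force"]).round(2),'w',round(float(s["width"]),4))
show()
E
python3 st.py
```

```text
t 0.1 tip in supply mm [-180.5  794.8  221.8] yaw err 0.571 F [-0.09 -0.04 -0.66] w 0.0867
```

Emit:
{"fn": "move_arm", "kwargs": {
  "steps": [
    {"dx": 0, "dy": 0, "dz": 0, "spin": -0.143},
    {"dx": 0, "dy": 0, "dz": 0, "spin": -0.143},
    {"dx": 0, "dy": 0, "dz": 0, "spin": -0.143},
    {"dx": 0, "dy": 0, "dz": 0, "spin": -0.142},
    {"dx": -2, "dy": -3.5, "dz": 0, "spin": 0},
    {"dx": -2, "dy": -3.5, "dz": 0, "spin": 0},
    {"dx": -2, "dy": -3.5, "dz": 0, "spin": 0},
    {"dx": -2, "dy": -3.5, "dz": 0, "spin": 0},
    {"dx": -2, "dy": -3.5, "dz": 0, "spin": 0},
    {"dx": -2, "dy": -3.5, "dz": 0, "spin": 0},
    {"dx": -2, "dy": -3.5, "dz": 0, "spin": 0},
    {"dx": -2, "dy": -3.5, "dz": 0, "spin": 0}
  ],
  "claw": 0
}}

```text
time: 1.3
ee_pos: [0.4068, 0.3774, 0.4046]
eef_rot: [-0.146, 0.989, -0.0, -0.0]
ft_force: [-0.8, 0.9, 0.2]
width: 0.0025
grip_force: 0.0
```

```bash
python3 st.py
```

```text
t 1.3 tip in supply mm [-19.9 513.3 222.4] yaw err -0.0 F [-0.47  1.12  0.22] w 0.0025
```

Emit:
{"fn": "move_arm", "kwargs": {
  "steps": [
    {"dx": 0, "dy": -4, "dz": 0, "spin": 0},
    {"dx": 0, "dy": -4, "dz": 0, "spin": 0},
    {"dx": 0, "dy": -4, "dz": 0, "spin": 0},
    {"dx": 1, "dy": -4, "dz": 0, "spin": 0},
    {"dx": 1, "dy": -4, "dz": 0, "spin": 0},
    {"dx": 1, "dy": -4, "dz": 0, "spin": 0},
    {"dx": 2, "dy": -4, "dz": 0, "spin": 0},
    {"dx": 2, "dy": -4, "dz": 0, "spin": 0},
    {"dx": 2, "dy": -4, "dz": 0, "spin": 0},
    {"dx": 2, "dy": -4, "dz": 0, "spin": 0},
    {"dx": 2, "dy": -4, "dz": 0, "spin": 0},
    {"dx": 0, "dy": -3.8, "dz": 0, "spin": 0}
  ]
}}

```text
time: 2.5
ee_pos: [0.4173, -0.119, 0.4048]
eef_rot: [-0.145, 0.989, 0.001, 0.0]
ft_force: [0.2, 1.2, 0.2]
width: 0.0006
grip_force: 0.0
```

```bash
python3 st.py
```

```text
t 2.5 tip in supply mm [-152.7   34.8  222.6] yaw err 0.002 F [0.52 1.06 0.17] w 0.0006
```

Emit:
{"fn": "move_arm", "kwargs": {
  "steps": [
    {"dx": 0, "dy": 0, "dz": 3, "spin": 0},
    {"dx": 0, "dy": 0, "dz": 3, "spin": 0},
    {"dx": 0, "dy": 0, "dz": 3, "spin": 0},
    {"dx": 0, "dy": 0, "dz": 2, "spin": 0},
    {"dx": 0, "dy": 0, "dz": 1.2, "spin": 0},
    {"dx": -0.6, "dy": 0, "dz": 0, "spin": 0},
    {"dx": -0.6, "dy": 0, "dz": 0, "spin": 0},
    {"dx": 0, "dy": 0, "dz": 0, "spin": 0}
  ]
}}

```text
time: 3.3
ee_pos: [0.4319, -0.1125, 0.2838]
eef_rot: [-0.146, 0.989, -0.0, 0.001]
ft_force: [-0.1, -0.1, 0.1]
width: 0.0004
grip_force: 0.0
```

```bash
cat > snap.py <<'E'
import sys,cv2
from bench import imaging
from st import show
n,f,x0,y0,x1,y1=sys.argv[1],sys.argv[2],*map(int,sys.argv[3:])
im=imaging.camera(n)["img"][y0:y1,x0:x1,::-1]
s=min(800/im.shape[1],600/im.shape[0])*.99
cv2.imwrite('pics/'+f,cv2.resize(im,None,fx=s,fy=s,interpolation=2))
E
python3 snap.py scene lift0.png 110 120 310 270
```

```text
t 3.3 tip in supply mm [-136.9   36.9  101.6] yaw err -0.001 F [-0.16 -0.03  0.15] w 0.0004
```

View pics/lift0.png

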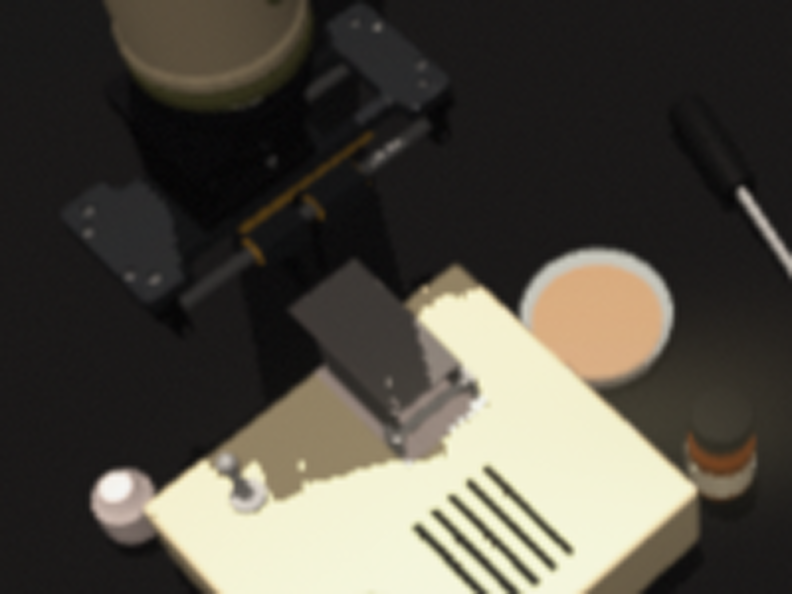

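The picture shows the closed fingers at about (320,215) in the crop, just in front of the guard's lip at about (330,290), and the bare toggle is well clear. I'll approach gently and feel for contact.

Emit:
{"fn": "move_arm", "kwargs": {
  "steps": [
    {"dx": -0.3, "dy": 0, "dz": 0, "spin": 0},
    {"dx": -0.3, "dy": 0, "dz": 0, "spin": 0},
    {"dx": -0.2, "dy": 0, "dz": 0, "spin": 0},
    {"dx": -0.2, "dy": 0, "dz": 0, "spin": 0},
    {"dx": -0.1, "dy": 0, "dz": 0, "spin": 0},
    {"dx": 0, "dy": 0, "dz": 0, "spin": 0}
  ]
}}

```text
time: 3.95
ee_pos: [0.4412, -0.1097, 0.2827]
eef_rot: [-0.146, 0.989, 0.0, -0.0]
ft_force: [-0.0, -0.6, -1.0]
width: 0.0004
grip_force: 0.0
```

```bash
python3 st.py
```

```text
t 3.95 tip in supply mm [-127.2   36.9  100.5] yaw err -0.0 F [-0.2  -0.6  -0.99] w 0.0004
```

Emit:
{"fn": "move_arm", "kwargs": {
  "steps": [
    {"dx": -0.2, "dy": 0, "dz": -0.1, "spin": 0},
    {"dx": -0.2, "dy": 0, "dz": -0.3, "spin": 0},
    {"dx": -0.2, "dy": 0, "dz": -0.5, "spin": 0},
    {"dx": -0.3, "dy": 0, "dz": -0.6, "spin": 0},
    {"dx": -0.4, "dy": 0, "dz": -0.6, "spin": 0},
    {"dx": -0.4, "dy": 0, "dz": -0.6, "spin": 0},
    {"dx": 0, "dy": 0, "dz": 0, "spin": 0}
  ]
}}

```text
time: 4.65
ee_pos: [0.4576, -0.105, 0.3105]
eef_rot: [-0.145, 0.989, 0.0, 0.0]
ft_force: [-2.0, -0.6, 1.0]
width: 0.0001
grip_force: 0.9
```

```bash
python3 st.py;python3 snap.py scene lift1.png 110 120 310 270
```

```text
t 4.65 tip in supply mm [-110.1   36.7  128.3] yaw err 0.0 F [-2.12 -0.02  1.01] w 0.0001
t 4.65 tip in supply mm [-110.1   36.7  128.3] yaw err 0.0 F [-2.12 -0.02  1.01] w 0.0001
```

View pics/lift1.png

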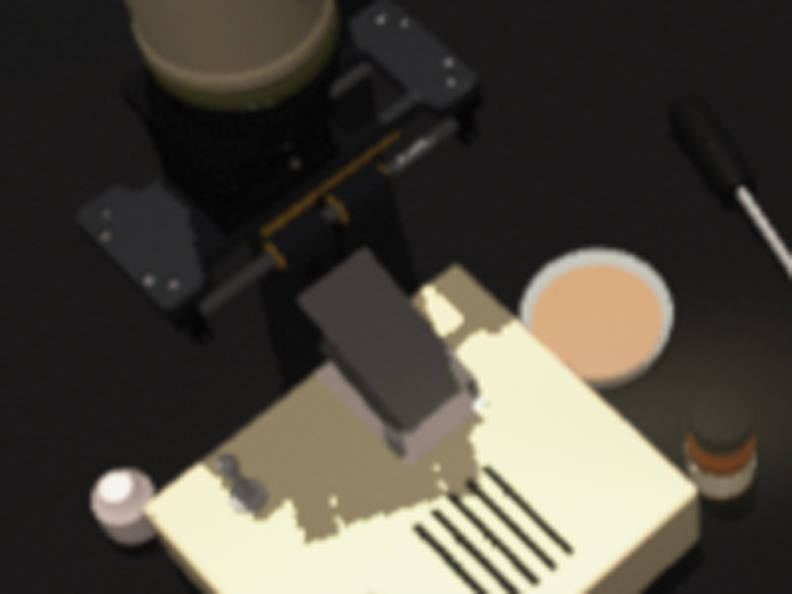

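The guard is rising: its lip is now at about (340,275) and shadow shows beneath it. I'll continue along the arc.

Emit:
{"fn": "move_arm", "kwargs": {
  "steps": [
    {"dx": -0.63, "dy": 0, "dz": -0.63, "spin": 0},
    {"dx": -0.63, "dy": 0, "dz": -0.63, "spin": 0},
    {"dx": -0.75, "dy": 0, "dz": -0.5, "spin": 0},
    {"dx": -0.75, "dy": 0, "dz": -0.5, "spin": 0},
    {"dx": -0.83, "dy": 0, "dz": -0.35, "spin": 0},
    {"dx": -0.83, "dy": 0, "dz": -0.35, "spin": 0},
    {"dx": -0.88, "dy": 0, "dz": -0.2, "spin": 0},
    {"dx": -0.88, "dy": 0, "dz": -0.2, "spin": 0},
    {"dx": -0.9, "dy": 0, "dz": 0, "spin": 0},
    {"dx": -0.9, "dy": 0, "dz": 0, "spin": 0},
    {"dx": -0.5, "dy": 0, "dz": 0, "spin": 0},
    {"dx": 0, "dy": 0, "dz": 0, "spin": 0}
  ]
}}

```text
time: 5.9
ee_pos: [0.5391, -0.0801, 0.343]
eef_rot: [-0.146, 0.989, -0.0, -0.0]
ft_force: [0.5, -0.5, -0.7]
width: 0.0003
grip_force: 0.0
```

```bash
python3 st.py;python3 snap.py scene lift2.png 110 120 310 270
```

```text
t 5.9 tip in supply mm [-24.9  37.1 160.8] yaw err -0.001 F [ 0.36 -0.58 -0.71] w 0.0003
t 5.9 tip in supply mm [-24.9  37.1 160.8] yaw err -0.001 F [ 0.36 -0.58 -0.71] w 0.0003
```

View pics/lift2.png

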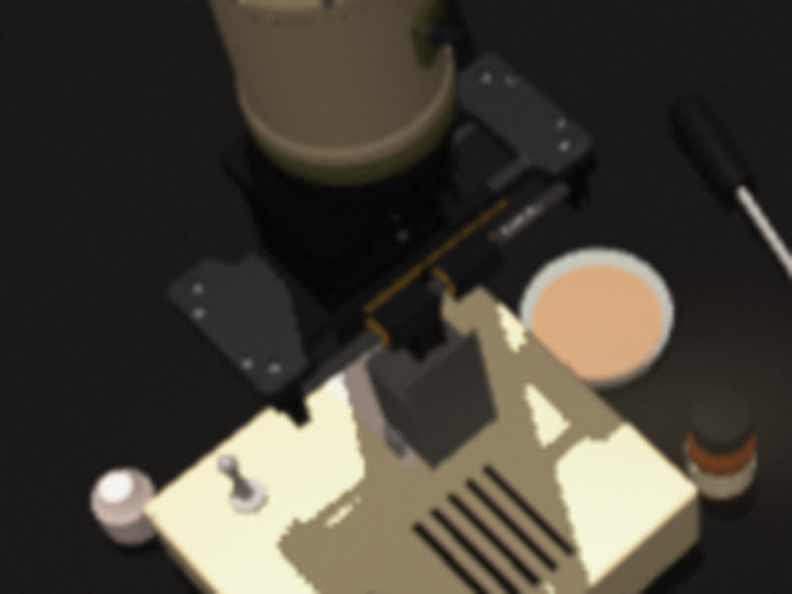

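The guard stands open, leaning back, with its roof face at about (450,400) in the crop, and the finger is unloaded. I'll retreat and go down in front of the toggle.

Emit:
{"fn": "move_arm", "kwargs": {
  "steps": [
    {"dx": 2, "dy": 0, "dz": 0, "spin": 0},
    {"dx": 2, "dy": 0, "dz": 0, "spin": 0},
    {"dx": 2, "dy": 0, "dz": 0, "spin": 0},
    {"dx": 1.7, "dy": -0.2, "dz": 0, "spin": 0},
    {"dx": 0, "dy": 0, "dz": 2, "spin": 0},
    {"dx": 0, "dy": 0, "dz": 2, "spin": 0},
    {"dx": 0, "dy": 0, "dz": 2, "spin": 0},
    {"dx": 0, "dy": 0, "dz": 1, "spin": 0},
    {"dx": 0, "dy": 0, "dz": 0, "spin": 0}
  ]
}}

```text
time: 6.85
ee_pos: [0.4648, -0.1045, 0.2724]
eef_rot: [-0.145, 0.989, 0.0, -0.001]
ft_force: [0.8, 0.6, 0.3]
width: 0.0008
grip_force: 0.0
```

```bash
python3 st.py;python3 snap.py scene tog0.png 110 120 310 270
```

```text
t 6.85 tip in supply mm [-103.1   35.    90.2] yaw err 0.0 F [0.94 0.3  0.34] w 0.0008
t 6.85 tip in supply mm [-103.1   35.    90.2] yaw err 0.0 F [0.94 0.3  0.34] w 0.0008
```

View pics/tog0.png

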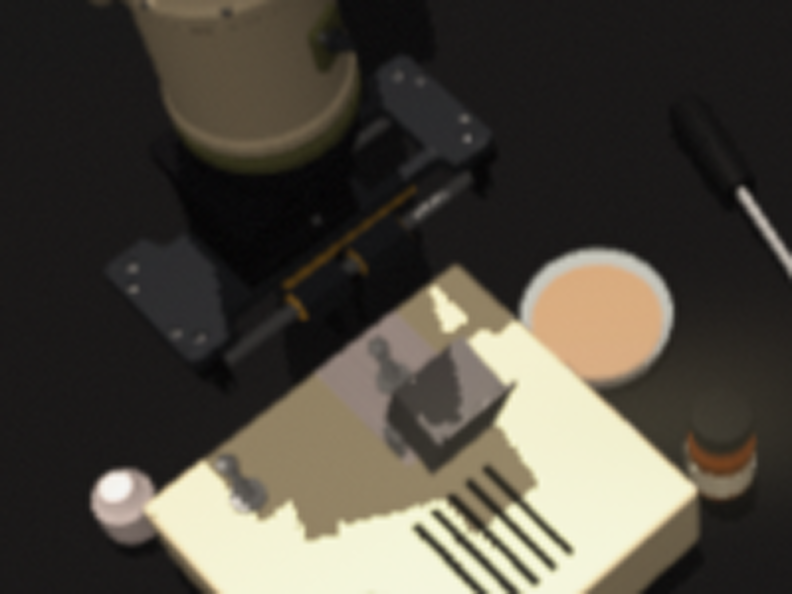

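The guard stays open and the toggle leans forward with its ball at about (380,347). The finger is in front of it, so I'll push it back.

Emit:
{"fn": "move_arm", "kwargs": {
  "steps": [
    {"dx": -0.5, "dy": 0, "dz": 0, "spin": 0},
    {"dx": -0.5, "dy": 0, "dz": 0, "spin": 0},
    {"dx": -0.4, "dy": 0, "dz": 0, "spin": 0},
    {"dx": -0.4, "dy": 0, "dz": 0, "spin": 0},
    {"dx": -0.4, "dy": 0, "dz": 0, "spin": 0},
    {"dx": -0.3, "dy": 0, "dz": 0, "spin": 0},
    {"dx": -0.3, "dy": 0, "dz": 0, "spin": 0},
    {"dx": -0.3, "dy": 0, "dz": 0, "spin": 0},
    {"dx": 0, "dy": 0, "dz": 0, "spin": 0}
  ]
}}

```text
time: 7.8
ee_pos: [0.4955, -0.0954, 0.2733]
eef_rot: [-0.146, 0.989, -0.0, 0.0]
ft_force: [0.1, -1.0, 0.2]
width: 0.0006
grip_force: 0.0
```

```bash
python3 st.py
```

```text
t 7.8 tip in supply mm [-71.1  34.9  91.1] yaw err -0.0 F [-0.19 -0.98  0.19] w 0.0006
```

Nearly at the end of travel; I'll go on in 1 mm steps and watch the force.

Emit:
{"fn": "move_arm", "kwargs": {
  "steps": [
    {"dx": -0.1, "dy": 0, "dz": 0, "spin": 0},
    {"dx": -0.1, "dy": 0, "dz": 0, "spin": 0},
    {"dx": 0, "dy": 0, "dz": 0, "spin": 0}
  ]
}}

```text
time: 8.1
ee_pos: [0.497, -0.095, 0.2732]
eef_rot: [-0.146, 0.989, 0.0, -0.0]
ft_force: [-0.9, -1.0, -1.7]
width: 0.0002
grip_force: 0.5
```

Emit:
{"fn": "move_arm", "kwargs": {
  "steps": [
    {"dx": -0.1, "dy": 0, "dz": 0, "spin": 0},
    {"dx": 0, "dy": 0, "dz": 0, "spin": 0}
  ]
}}

```text
time: 8.3
ee_pos: [0.498, -0.0947, 0.2732]
eef_rot: [-0.146, 0.989, 0.0, -0.0]
ft_force: [-1.6, 0.2, -1.1]
width: 0.0009
grip_force: 0.7
```

```bash
python3 st.py
```

```text
t 8.3 tip in supply mm [-68.5  34.9  91. ] yaw err -0.0 F [-1.48  0.64 -1.13] w 0.0009
```

Emit:
{"fn": "move_arm", "kwargs": {
  "steps": [
    {"dx": -0.1, "dy": 0, "dz": 0, "spin": 0},
    {"dx": 0, "dy": 0, "dz": 0, "spin": 0}
  ]
}}

```text
time: 8.5
ee_pos: [0.4989, -0.0945, 0.2732]
eef_rot: [-0.146, 0.989, 0.0, -0.0]
ft_force: [-1.6, 0.2, -0.2]
width: 0.0007
grip_force: 1.1
```

Emit:
{"fn": "move_arm", "kwargs": {
  "steps": [
    {"dx": -0.1, "dy": 0, "dz": 0, "spin": 0},
    {"dx": 0, "dy": 0, "dz": 0, "spin": 0}
  ]
}}

```text
time: 8.7
ee_pos: [0.4994, -0.0943, 0.273]
eef_rot: [-0.145, 0.989, 0.0, -0.001]
ft_force: [-5.6, -1.4, 1.5]
width: 0.0004
grip_force: 2.7
```

The force rose to 5.6 N, so the toggle is at its stop. I'll back off and check.

Emit:
{"fn": "move_arm", "kwargs": {
  "steps": [
    {"dx": 1, "dy": 0, "dz": 0, "spin": 0},
    {"dx": 2, "dy": 0, "dz": 0, "spin": 0},
    {"dx": 2, "dy": 0, "dz": 0, "spin": 0},
    {"dx": 0, "dy": 0, "dz": 0, "spin": 0}
  ]
}}

```text
time: 9.1
ee_pos: [0.4502, -0.1095, 0.2734]
eef_rot: [-0.145, 0.989, 0.0, 0.0]
ft_force: [0.2, -0.1, 0.6]
width: 0.0004
grip_force: 0.0
```

```bash
python3 st.py;python3 snap.py scene tog1.png 110 120 310 270
```

```text
t 9.1 tip in supply mm [-118.5   34.5   91.2] yaw err 0.002 F [ 0.14 -0.13  0.65] w 0.0004
t 9.1 tip in supply mm [-118.5   34.5   91.2] yaw err 0.002 F [ 0.14 -0.13  0.65] w 0.0004
```

View pics/tog1.png

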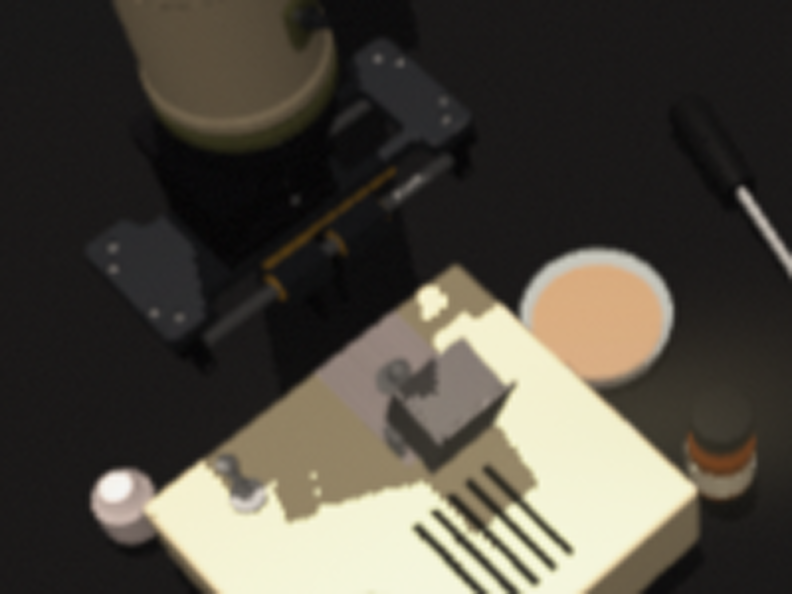

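The toggle now leans back, with its ball at about (395,375). Next I go up, over and behind the open guard.

Emit:
{"fn": "move_arm", "kwargs": {
  "steps": [
    {"dx": 0, "dy": 0, "dz": -3, "spin": 0},
    {"dx": 0, "dy": 0, "dz": -4, "spin": 0},
    {"dx": 0, "dy": 0, "dz": -4, "spin": 0},
    {"dx": 0, "dy": 0, "dz": -1.5, "spin": 0},
    {"dx": -3.8, "dy": 0, "dz": 0, "spin": 0},
    {"dx": -4, "dy": 0, "dz": 0, "spin": 0},
    {"dx": -4, "dy": 0, "dz": 0, "spin": 0},
    {"dx": -4, "dy": 0, "dz": 0, "spin": 0},
    {"dx": -2.2, "dy": 0, "dz": 0, "spin": 0},
    {"dx": 0, "dy": 0, "dz": 0, "spin": 0}
  ]
}}

```text
time: 10.15
ee_pos: [0.627, -0.054, 0.3971]
eef_rot: [-0.147, 0.989, -0.0, 0.0]
ft_force: [-1.2, 0.0, -0.8]
width: 0.0001
grip_force: 0.0
```

```bash
python3 st.py
```

```text
t 10.15 tip in supply mm [ 66.8  36.7 214.9] yaw err -0.004 F [-1.14  0.38 -0.77] w 0.0001
```

Emit:
{"fn": "move_arm", "kwargs": {
  "steps": [
    {"dx": 0, "dy": 0, "dz": 3, "spin": 0},
    {"dx": 0, "dy": 0, "dz": 3, "spin": 0},
    {"dx": 0, "dy": 0, "dz": 1.3, "spin": 0},
    {"dx": 1.2, "dy": 0, "dz": 0, "spin": 0},
    {"dx": 1, "dy": 0, "dz": 0, "spin": 0},
    {"dx": 0.6, "dy": 0, "dz": 0, "spin": 0},
    {"dx": 0.6, "dy": 0, "dz": 0, "spin": 0},
    {"dx": 0.6, "dy": 0, "dz": 0, "spin": 0},
    {"dx": 0.6, "dy": 0, "dz": 0, "spin": 0},
    {"dx": 0.6, "dy": 0, "dz": 0, "spin": 0},
    {"dx": 0, "dy": 0, "dz": 0, "spin": 0}
  ]
}}

```text
time: 11.25
ee_pos: [0.574, -0.072, 0.3254]
eef_rot: [-0.145, 0.989, 0.0, -0.0]
ft_force: [1.0, -0.2, -0.9]
width: 0.0003
grip_force: 0.0
```

```bash
python3 st.py
```

```text
t 11.25 tip in supply mm [ 10.8  34.7 143.2] yaw err 0.0 F [ 0.87 -0.49 -0.86] w 0.0003
```

Emit:
{"fn": "move_arm", "kwargs": {
  "steps": [
    {"dx": 0.6, "dy": 0, "dz": 0, "spin": 0},
    {"dx": 0.6, "dy": 0, "dz": 0, "spin": 0},
    {"dx": 0.6, "dy": 0, "dz": 0, "spin": 0},
    {"dx": 0.6, "dy": 0, "dz": 0, "spin": 0},
    {"dx": 0.6, "dy": 0, "dz": 0, "spin": 0},
    {"dx": 0.4, "dy": 0, "dz": 0, "spin": 0},
    {"dx": 0, "dy": 0, "dz": 0, "spin": 0},
    {"dx": 0, "dy": 0, "dz": 0, "spin": 0},
    {"dx": -1, "dy": 0, "dz": -3, "spin": 0},
    {"dx": 0, "dy": 0, "dz": -4, "spin": 0},
    {"dx": 0, "dy": 0, "dz": -4, "spin": 0},
    {"dx": 0, "dy": 0, "dz": 0, "spin": 0}
  ]
}}

```text
time: 12.45
ee_pos: [0.5527, -0.079, 0.4406]
eef_rot: [-0.146, 0.989, -0.0, 0.004]
ft_force: [1.2, -1.1, 0.3]
width: 0.0003
grip_force: 0.0
```

```bash
python3 st.py;python3 snap.py scene end0.png 110 100 330 270
```

```text
t 12.45 tip in supply mm [-11.6  34.2 258.4] yaw err -0.0 F [ 0.83 -1.39  0.27] w 0.0003
t 12.45 tip in supply mm [-11.6  34.2 258.4] yaw err -0.0 F [ 0.83 -1.39  0.27] w 0.0003
```

View pics/end0.png

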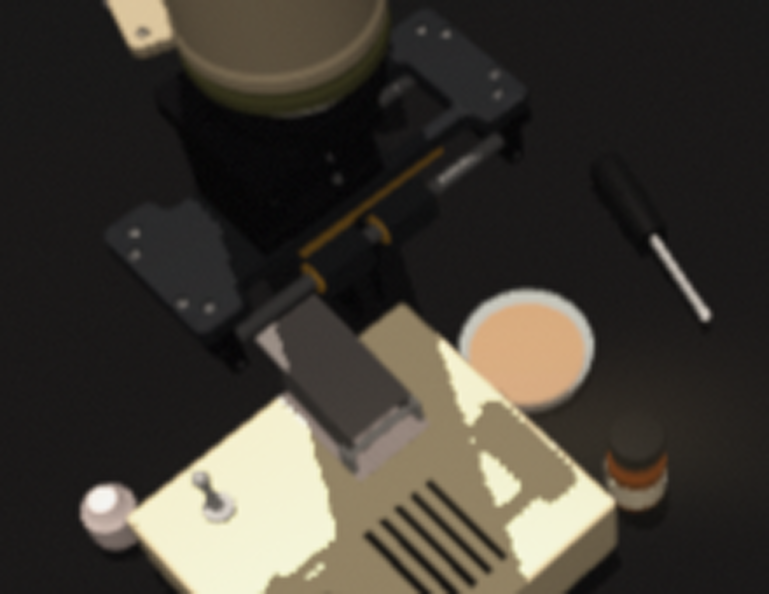

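The guard appears shut, with its front left corner at about (255,335) and the bare toggle and dish in place. I'll wait, then compare it numerically with the first picture.

Emit:
{"fn": "move_arm", "kwargs": {
  "steps": [
    {"dx": 0, "dy": 0, "dz": -2, "spin": 0},
    {"dx": 0, "dy": 0, "dz": 0, "spin": 0},
    {"dx": 0, "dy": 0, "dz": 0, "spin": 0},
    {"dx": 0, "dy": 0, "dz": 0, "spin": 0},
    {"dx": 0, "dy": 0, "dz": 0, "spin": 0},
    {"dx": 0, "dy": 0, "dz": 0, "spin": 0}
  ]
}}

```text
time: 13.1
ee_pos: [0.5516, -0.0785, 0.4547]
eef_rot: [-0.146, 0.989, 0.0, -0.0]
ft_force: [-0.3, 0.3, -0.2]
width: 0.0009
grip_force: 0.0
```

```bash
python3 - <<'E'
import pickle,cv2,numpy as np
from bench import imaging
a=pickle.load(open('c0.pkl','rb'))["scene"]["img"]; b=imaging.camera("scene")["img"]
g=lambda i:cv2.Canny(cv2.cvtColor(i,cv2.COLOR_RGB2GRAY),40,120)
for nm,(x0,y0,x1,y1) in dict(guardrear=(195,200,235,240),guardfront=(180,184,205,215),bare=(160,230,185,255),dish=(238,182,284,218),objA=(130,235,152,260)).items():
  A=g(a)[y0:y1,x0:x1]; best=[]
  for dx in range(-4,5):
    for dy in range(-4,5):
      B=g(b)[y0+dy:y1+dy,x0+dx:x1+dx]; best.append(((cv2.dilate(A,np.ones((2,2)))&B).astype(bool).sum(),dx,dy))
  print(nm,sorted(best)[::-1][:3],(A>0).sum())
o=np.hstack([i[170:260,120:250,::-1] for i in(a,b)]);cv2.imwrite('pics/cmp.png',cv2.resize(o,None,fx=3,fy=3,interpolation=2))
E
```

```text
guardrear [(np.int64(152), 0, -1), (np.int64(151), 0, 0), (np.int64(147), -1, -1)] 230
guardfront [(np.int64(65), 0, 0), (np.int64(62), -1, 0), (np.int64(59), 0, -1)] 79
bare [(np.int64(76), -1, -1), (np.int64(75), -1, 0), (np.int64(74), 0, -1)] 72
dish [(np.int64(142), -1, 0), (np.int64(137), 0, 0), (np.int64(137), -1, -1)] 142
objA [(np.int64(101), 0, 0), (np.int64(101), 0, -1), (np.int64(96), -1, 0)] 103
```

View pics/cmp.png

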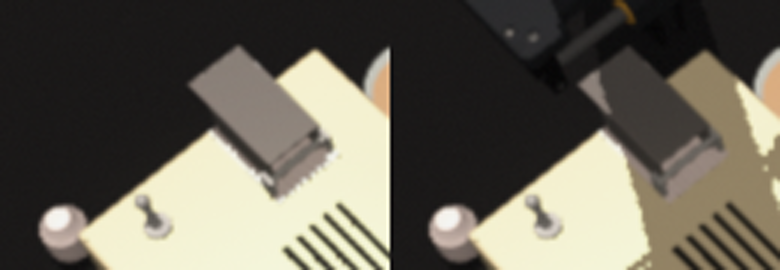

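The guard in the right half (lip corner at about (580,82)) matches the starting picture in the left half (190,82), so it is shut. The bare toggle and neighbours are unmoved.

```bash
python3 -c "
from bench import job
print(job.close_job())"
```

```text
the job is handed in; nothing more can be done
None
```

The job is handed in: I lifted the guard back until it stayed open, pushed the toggle back to its stop and dropped the guard shut over it. Pictures show the guard shut and the bare toggle, dish and pale objective unmoved; I didn't compare the other loose things, and no verdict came back.

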